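Fish the parts basket out of the deep bin with the hook rod

ROBOT

A 6-joint arm with a two-finger parallel gripper is mounted at the origin on the work surface. World frame = base frame: x ahead of the robot, y to its left, z up, the work surface at z = 0. Lengths are in m, angles in degrees, forces in N, time in s.
With the tool pointing down it reaches from about 0.25 to 0.725 m from the base axis. Payload 9.7 kg.
Tool frame: the origin (TCP) lies at the very end of the fingers, on their centre line; the grasp point (between the pads) lies 19 mm behind it (bot.grip_point_offset is the distance from the TCP to the grasp point, in m); y points along the fingers, x is the direction in which the jaws open and shut, and the axes are right-handed (so a half turn about y gives the same grasp; the last joint's range is limited). The gripper opens to 85 mm and grips with 20 to 120 N. Pads are 22 mm wide; open, the fingers measure 114 mm over their backs; the gripper's body (76 mm by 85 mm) begins 54 mm behind the grasp point. The pads swing forward as they close: fully open they stand 13 mm farther back than shut.
Start: joints at [77.349, 4.979, 10.078, 95.1, 0, 90], TCP at [0.12, 0.537, 0.197] pointing down, gripper open.
Joint ranges: [-179.16, 179.16], [-48.56, 103.87], [-65.8, 70.77], [-126.05, 130.52], [-82.76, 87.17], [-180, 180]. Speed limits (degrees/s): [127.2, 127.2, 147.25, 180, 180, 180].

INTERFACE

Orientations are given as [roll, pitch, yaw] about the fixed x, y, z axes, in that order (R = Rz(yaw) Ry(pitch) Rx(roll)).
In Python, from workcell import bot gives the robot as it stands.
- The arm moves only by the shell command python3 -m inch 'ROWS' [FORCE]. ROWS is JSON, a list of rows, each a list of 3 entries, a list of its own where there are three numbers: the shift along the tool's x, y, z in mm, then the turn, a rotation vector about the tool's x, y, z in rad, then the finger opening in mm, from 0 to 85.4. In form: [[[x, y, z], [ax, ay, az], grip], ...]. A call has 1 to 20 rows; each row is the pose to reach, as a shift and turn from the pose measured when the call began, along the tool's axes at that moment; what a row does not reach only later rows make up. A row lasts 1/10 s, in which the tool goes at most 50 mm and 8.59 degrees, less where a joint would pass 70% of its speed; a pose out of reach is approached as far as the arm can. A call with a gripper value outside its range is refused whole. The fingers move at their own pace and stop on an object; FORCE is the grip in N (left out, the last holds). Time passes only in rows, so rows that repeat a pose let the fingers close. It gives the time, the measured TCP pose, the force and the opening at its end, in the units of the state.
- bot.get_obs(): the state, without advancing time (a new reading comes with each control period).
- bot.camera(name): name is "scene" or "top"; returns a dict with "frame" (480x640x3 uint8, red, green, blue), "mtx" (3x3 intrinsics, pixels), "k1" (the pictures are not rectified: a ray, as slopes to the right and down, at radius r is drawn at 1 + k1 r^2 times it, then the intrinsics apply), "origin" and "orientation" of the camera in the world. Camera axes: x right, y down, z forward; pixel columns grow to the right and rows downward; lengths in m; the calibration is good to about 2 mm. A picture is of the moment at which its call begins. There is no depth.
- bot.job_done(): hands the job in, once; it reports no verdict.
Trained networks look in a picture, given as the dict that the camera call returned (one of the last four; its "shot" number tells which), for a name from the list of things; names that differ only in an ending like _2 or _b are one class to them, and where a whole thing is asked for, a point or a joint stands for the part that bears it (a point fixed in the world has none). Each returns a list of dicts, best first, with "confidence" (0 to 1); they miss things now and then, are a little off and sometimes report something else, mostly with a low value. They report only what shows in the picture. A call takes as long as a camera call. They do not tell look-alikes from the thing itself.
- bot.search_frame(picture, name): "box" ([left, top, right, bottom] in pixels, round what is visible of it).
- bot.cut_out(picture, name): "region" (480x640 bool, what is visible of it) and "box" ([left, top, right, bottom] in pixels, round what is visible of it).
The state is a dict: "time": time; "q": joint angles; "qd": joint speeds; "joint_efforts": joint torques, N m; "ee_pos": TCP position; "tcp_rot": TCP orientation; "wrist_force": force on the tool from outside, world axes, zero at the start; "torque": the same for the moment, N m; "opening": finger opening in m.
Only numpy, scipy, OpenCV 4.12 (cv2) and the standard library are available. Lean on these libraries where they do the work, as an engineer would, in place of code of your own. Each camera call takes 0.05 s, during which the arm holds its last target. There are 200 camera calls.

TASK

Take the hook rod from its stand and, touching the basket only with the hook, fetch the wire-handled parts basket that hangs deep inside the tall narrow bin. Set it down upright in the empty shallow tray without dropping it, then hang the rod back in its stand by its grip. Leave the can, the carton and the part in the other tray where they are.

Things in the scene. Friction and masses are not known exactly. Their poses are not given: they have to be found in the camera images.
- rod: Hook rod, upright, 0.25 kg. Origin: centre of its wooden grip, 28 x 28 mm, 56 mm tall (flats along x and y, z up). Below it a round steel bar, 10 mm thick, runs down the z axis to z = -134 mm, with a V-shaped hook (see seat) at its foot pointing to +x. In the stand the origin is 168 mm above the bench; grasp the grip somewhat above its middle so that the fingertips clear the fork.
- seat (a point): On the rod: where the centre of an 8 mm bar lies when hanging in the V hook, at x = 12.7, z = -131.2 mm from the rod's origin. The hook is 18 mm wide (y). Its outer lip leans outward, top at z = -119 mm, reaching 28 mm from the rod's axis; its lowest point is z = -143.5 mm (valley, x = 14 mm).
- stand: Fixed steel stand for the rod. Origin on the bench under the rod's place; z up. Base plate 100 x 90 x 8 mm (x, y). A post (x = 38 to 50 mm, 50 mm wide, 140 mm tall) carries a level two-pronged fork, prongs 11 mm wide, 6 mm thick, reaching to x = -22 mm.
- slot (a point): Rod's place in the fork, on the fork's top, 140 mm above the bench; the rod's axis belongs here, grip underside resting on the prongs. Slot 18 mm wide, closed 14 mm to +x of here, open towards the stand's -x. The hook cannot pass up through the slot: raise the rod 10 mm and draw it out to -x (75 mm clears the hook); return it the same way.
- deepbin: Fixed tall narrow sheet-steel bin, open on top; outside 118 x 86 mm (x, y), 150 mm tall, walls 3 mm, inside 112 x 80 mm. Origin: centre of its underside; z up. The bracket inside hangs on its +x wall and overhangs the basket's box: lift the basket about 14 mm off, draw it to -x until its middle is near x = -17 mm, then raise it straight up.
- bracket (a point): In the bin: where the basket's handle bar rests, x = 26, y = 0, z = 80 mm from the bin's origin. Two arms, each 5 mm wide, at y = +20 and -20 mm, reach from the bin's +x wall (x = 56 mm) to x = 16 mm; their tops are 76 mm and their upturned ends 84 mm above the bench. The hook fits between the arms, coming from the -x side under the bar.
- basket: Steel parts basket, 0.22 kg nominal: an open box 44 x 64 mm (x, y), 22 mm tall, with a rigid upright wire handle over its middle. Origin: centre of its underside; z up. The handle's horizontal bar is 8 mm thick, runs along y, its centre 70 mm above the underside; inside width between the handle's legs 50 mm. Hangs in the bin with its underside 10 mm above the bench and its axes along the bin's axes.
- bail (a point): Middle of the basket's handle bar (bar axis along y), 70 mm above the basket's underside.
- tray: The empty one of two equal fixed shallow trays, 110 x 130 mm (x, y) outside, walls 4 mm thick and 18 mm tall, floor 4 mm thick. Origin: centre of its underside, z up. The basket belongs here, either way round.
- fulltray: The other tray, of the same make, with a flanged hub standing in it. Origin: centre of its underside.
- hub: Bystander: dark steel flanged hub, 72 mm across, 46 mm tall, standing in the other tray. Origin: centre of its underside.
- can: Bystander: metal can, 54 mm across, 150 mm tall, standing. Origin: centre of its underside.
- carton: Bystander: cardboard carton, 90 x 120 x 60 mm (x, y, z). Origin: centre of its underside.
Mind the look-alikes: they are no part of the job. Of the things like the rod, leave any that is green; of the rest the larger one is meant. Leave any blue look-alike of the stand alone.

How it is judged (in metres and radians):
On the way, in this order (a step that is already met when the one before it is completed fails the run):
1. the rod is taken out of its stand (horizontal distance between rod and stand above 0.05 m), for 0.1 s.
2. the basket is lifted clear of the bin, hanging on the hook (height (world z) of basket above 0.15 m and contact force between basket and rod above 0.5 N), for 0.2 s.
3. the basket stands upright in the empty tray, free of the hook (x of basket in the frame of tray between -0.036 and 0.036 m and y of basket in the frame of tray between -0.036 and 0.036 m and z of basket in the frame of tray below 0.009 m and angle between basket's own z axis and vertical below 0.1 rad and contact force between basket and rod below 0.2 N and linear speed of basket below 0.03 m/s), for 0.2 s.
At the end, for the whole second after the job is handed in: Basket at rest, upright (0.1 rad), underside within 5 mm of the floor of the tray that was empty, middle within 36 mm of the tray's along each side; rod at rest in the fork, upright (0.08 rad), axis within 18 mm along and 8 mm across the slot of its place, grip height within 5 mm (x of basket in the frame of tray between -0.036 and 0.036 m and y of basket in the frame of tray between -0.036 and 0.036 m and z of basket in the frame of tray below 0.009 m and angle between basket's own z axis and vertical below 0.1 rad and x of rod in the frame of stand between -0.018 and 0.018 m and y of rod in the frame of stand between -0.008 and 0.008 m and z of rod in the frame of stand between 0.163 and 0.173 m and angle between rod's own z axis and vertical below 0.08 rad and linear speed of basket below 0.02 m/s and linear speed of rod below 0.03 m/s and contact force between basket and rod below 0.1 N); the robot touches nothing.
It fails at once if the fingers or the arm touch the basket (contact force between any of the fingers, the arm and basket above 0.5 N).
It fails at once if the basket is dropped or flung: faster than 0.7 m/s while not on the hook (linear speed of basket above 0.7 m/s and contact force between basket and rod below 0.05 N).
It fails at once if the can, the carton or the hub is shifted more than 20 mm (distance of any of can, carton, hub from where it was at the start of the episode above 0.02 m).
It also fails if it takes over 72 s, if anything falls off the work surface, if the arm or the gripper's body presses on something with over 40 N, if the wrist force passes 120 N, or if a joint passes its speed limit or range.

## Working session

There is one attempt and no reset: what is moved stays moved. The work goes in short steps, Python scripts to look and compute and a shell command to move; the robot and the scene stay as the last step left them, time stands still between calls to the robot, and variables do not carry over. Pictures are saved under pics/ and viewed, about 8 in all and at most 12, crops included, and the job is handed in when it is done.

```bash
mkdir -p pics; ls; cat > h.py <<'E'
import numpy as np, cv2
from workcell import bot
from scipy.spatial.transform import Rotation as R
def cam(n): return bot.camera(n)
def Rc(c):
    o=np.array(c["orientation"],float)
    return o if o.shape==(3,3) else R.from_euler('xyz',o,degrees=True).as_matrix()
def ray(c,u,v):
    K=np.array(c["mtx"]); d=np.array([(u-K[0,2])/K[0,0],(v-K[1,2])/K[1,1]]); s=d.copy()
    for _ in range(20): s=d/(1+c["k1"]*(s@s))
    return Rc(c)@np.array([s[0],s[1],1.])
def onz(c,u,v,z):
    d=ray(c,u,v);o=np.array(c["origin"]); return o+d*(z-o[2])/d[2]
def proj(c,p):
    q=Rc(c).T@(np.array(p)-np.array(c["origin"])); s=q[:2]/q[2]; s=s*(1+c["k1"]*(s@s)); K=np.array(c["mtx"])
    return np.array([K[0,0]*s[0]+K[0,2],K[1,1]*s[1]+K[1,2]])
def save(c,n,box=None,k=1):
    f=c["frame"][:,:,::-1]
    if box: f=f[box[1]:box[3],box[0]:box[2]]
    cv2.imwrite("pics/"+n,cv2.resize(np.ascontiguousarray(f),None,fx=k,fy=k,interpolation=cv2.INTER_CUBIC))
E
python3 - <<'E'
from h import *
print(bot.get_obs())
for n in("scene","top"):
    c=cam(n); save(c,n+"0.png"); print(n,c["origin"],c["orientation"],c["mtx"],c["k1"])
    for k in("rod","stand","deepbin","basket","tray","hub","can","carton"):
        print(k,[(np.round(r["box"]).astype(int).tolist(),round(r["confidence"],2)) for r in bot.search_frame(c,k)])
E
```

```text
pics
{'time': 0.0, 'q': array([7.73483634e+01, 5.01087766e+00, 1.00340755e+01, 9.51010779e+01,
       4.25224911e-04, 8.99998224e+01]), 'qd': array([-0.05299359, -0.04953786,  0.05400065,  0.02849539,  0.07868921,
        0.09715352]), 'joint_efforts': array([-5.16276668e-04, -5.20393324e+01,  4.64797032e+01,  1.64178171e-02,
       -1.26597979e-04, -5.59963979e-06]), 'ee_pos': array([0.12039674, 0.53636383, 0.19658186]), 'tcp_rot': array([-8.99995745e+01,  7.78800470e-02,  7.73485409e+01]), 'wrist_force': array([-0.52611406,  0.93165983, -0.45003214]), 'torque': array([ 0.00874486,  0.02432329, -0.01208708]), 'opening': 0.08493251585819711}
scene [1.33566109 0.39378538 0.94526369] [-133.50464364    0.78386662  110.85846705] [[570.22026126   0.         315.97252459]
 [  0.         570.22026126 227.07673815]
 [  0.           0.           1.        ]] -0.11484094692542625
rod [([412, 218, 431, 245], 0.95), ([416, 337, 476, 379], 0.69), ([360, 198, 388, 250], 0.65)]
stand [([386, 241, 442, 314], 0.9), ([441, 177, 493, 248], 0.67), ([462, 234, 509, 305], 0.6)]
deepbin [([262, 206, 331, 3
[... 253 characters left out ...]
35507841] [-169.26361377    0.17434365  -89.89501104] [[493.29559578   0.         314.69039815]
 [  0.         493.29559578 247.25343271]
 [  0.           0.           1.        ]] 0.0241916242475087
rod [([263, 284, 301, 342], 0.58), ([214, 240, 238, 258], 0.55), ([183, 186, 216, 221], 0.54), ([217, 227, 256, 281], 0.26)]
stand [([217, 232, 255, 279], 0.89), ([183, 316, 224, 365], 0.77), ([157, 255, 199, 298], 0.65)]
deepbin [([304, 193, 342, 257], 0.86)]
basket [([312, 218, 337, 232], 0.82)]
tray [([410, 263, 458, 307], 0.7)]
hub [([401, 207, 429, 238], 0.97), ([388, 200, 442, 246], 0.74), ([301, 199, 345, 259], 0.38)]
can [([355, 147, 378, 181], 0.9)]
carton [([237, 166, 286, 203], 0.61)]
```

View pics/scene0.png

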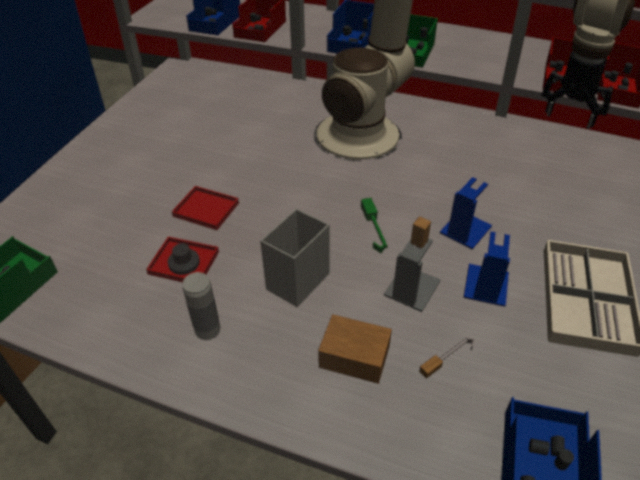

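View pics/top0.png

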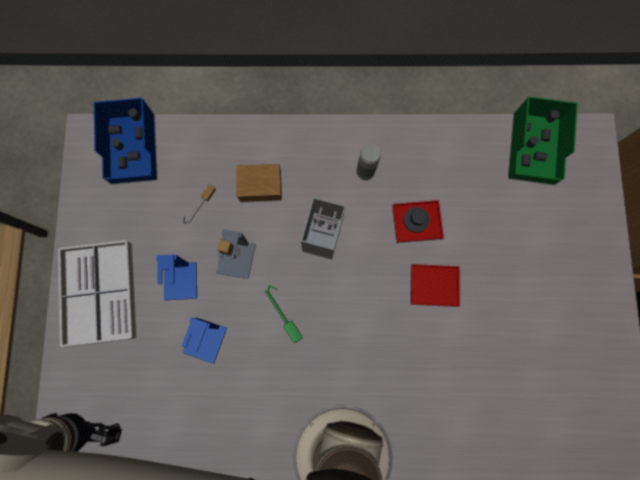

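The scene shows three rods: orange one in the grey stand (scene 421,232 / top 226,246), a small orange one lying loose (447,357), and a green one (373,225). The one in the grey stand is the larger non-green one, so it's the rod meant. The empty tray is at top (435,285), the hub's at (417,221). I'll confirm with crops.

```bash
python3 - <<'E'
from h import *
a=cam("scene"); b=cam("top")
A=cv2.resize(a["frame"][170:330,250:510],None,fx=3,fy=3,interpolation=cv2.INTER_CUBIC)
cv2.imwrite("pics/c1.png",A[:,:,::-1])
B=cv2.resize(b["frame"][180:300,190:360],None,fx=4.5,fy=4.5,interpolation=cv2.INTER_CUBIC)
B=np.clip(B.astype(float)*1.5,0,255).astype(np.uint8)
cv2.imwrite("pics/c2.png",B[:,:,::-1])
for k in("slot","bracket","bail","seat","stand","deepbin","tray","fulltray","rod"):
    for n,c in(("s",a),("t",b)):
        for r in bot.cut_out(c,k)[:3]:
            m=r["region"].astype(np.uint8); 
            if m.sum()>10:
                cs=max(cv2.findContours(m,0,2)[0],key=cv2.contourArea)
                print(k,n,round(r["confidence"],2),np.round(r["box"]).tolist(),cv2.approxPolyDP(cs,3,True)[:,0].tolist() if k in("deepbin","tray","stand") else "")
E
```

```text
slot s 0.96 [382.0, 240.0, 442.0, 313.0] 
slot s 0.8 [460.0, 233.0, 514.0, 305.0] 
slot s 0.66 [442.0, 176.0, 490.0, 250.0] 
slot t 0.69 [181.0, 318.0, 226.0, 362.0] 
slot t 0.66 [217.0, 228.0, 254.0, 279.0] 
bracket s 0.73 [261.0, 211.0, 330.0, 305.0] 
bracket t 0.67 [304.0, 196.0, 343.0, 260.0] 
bail t 0.92 [308.0, 212.0, 340.0, 235.0] 
seat s 0.87 [420.0, 338.0, 476.0, 382.0] 
seat s 0.82 [410.0, 216.0, 435.0, 245.0] 
seat s 0.58 [359.0, 196.0, 390.0, 254.0] 
seat t 0.77 [182.0, 185.0, 215.0, 223.0] 
seat t 0.7 [263.0, 283.0, 301.0, 342.0] 
seat t 0.69 [220.0, 240.0, 238.0, 257.0] 
stand s 0.98 [465.0, 233.0, 509.0, 307.0] [[491, 233], [482, 264], [469, 264], [464, 297], [504, 305], [509, 236], [505, 235], [499, 246], [493, 243]]
stand s 0.73 [441.0, 179.0, 490.0, 248.0] [[473, 178], [454, 195], [451, 218], [442, 230], [444, 235], [470, 247], [490, 228], [472, 214], [476, 198], [485, 186], [473, 189]]
stand s 0.7 [385.0, 240.0, 440.0, 311.0] [[431, 240], [421, 248], [407, 244], [396, 257], [393, 277], [384, 292], [419, 311], [439, 281], [420, 270], [421, 258]]
stand t 0.97 [183.0,
[... 693 characters left out ...]
 258], [240, 248]]
deepbin t 0.58 [352.0, 143.0, 383.0, 183.0] [[374, 144], [365, 145], [357, 160], [356, 174], [364, 181], [373, 176], [380, 158], [380, 148]]
tray s 0.57 [170.0, 185.0, 239.0, 229.0] [[172, 211], [177, 219], [216, 230], [239, 202], [235, 197], [194, 186]]
tray t 0.61 [408.0, 263.0, 462.0, 307.0] [[411, 266], [411, 303], [460, 304], [457, 267]]
fulltray s 0.96 [144.0, 238.0, 218.0, 281.0] 
fulltray t 0.91 [391.0, 200.0, 444.0, 246.0] 
rod s 0.74 [419.0, 338.0, 470.0, 380.0] 
rod s 0.73 [362.0, 197.0, 388.0, 252.0] 
rod s 0.59 [410.0, 220.0, 432.0, 246.0] 
rod t 0.89 [271.0, 298.0, 300.0, 343.0] 
rod t 0.82 [186.0, 187.0, 218.0, 222.0] 
rod t 0.72 [218.0, 240.0, 239.0, 262.0]
```

View pics/c1.png

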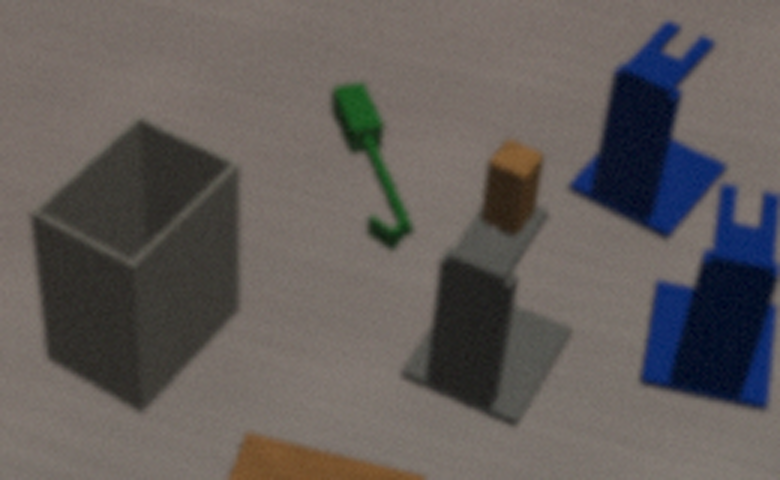

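View pics/c2.png

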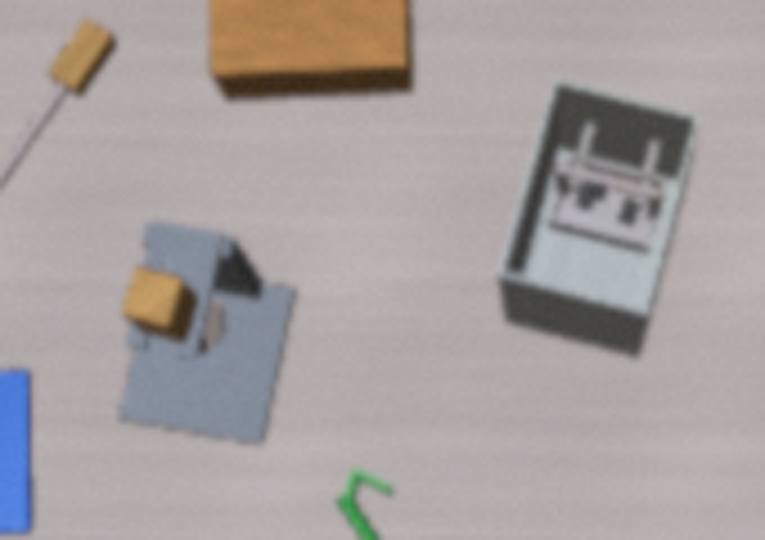

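The crops confirm it: the large orange-grip rod sits in the grey stand, fork open towards the robot, and the bin's bracket is on its far (+x) wall with the basket on it. Next I fit the poses from corner pixels in both views.

```bash
cat > fit.py <<'E'
from h import *
from scipy.optimize import least_squares
a=cam("scene"); b=cam("top")
c1=lambda u,v:(a,250+u/3,170+v/3)
c2=lambda u,v:(b,190+u/4.5,180+v/4.5)
def T(p,l): c,s=np.cos(p[2]),np.sin(p[2]); return [p[0]+c*l[0]-s*l[1],p[1]+s*l[0]+c*l[1],l[2]]
def fit(name,pts,p0):
    f=lambda p:np.concatenate([proj(c,T(p,l))-(u,v) for l,(c,u,v) in pts])
    r=least_squares(f,p0,loss="soft_l1"); print(name,np.round(r.x[:2],4),"yaw",round(np.degrees(r.x[2]),2)); print(np.round(f(r.x),1).reshape(-1,2).tolist()); return r.x
B=lambda x,y,z:(x*.059,y*.043,z)
fit("bin",[(B(-1,-1,.15),c1(142,122)),(B(-1,1,.15),c1(238,165)),(B(1,1,.15),c1(135,263)),(B(1,-1,.15),c1(36,214)),
 (B(1,1,0),c1(142,408)),(B(1,-1,0),c1(50,357)),(B(-1,1,0),c1(238,310)),
 (B(1,1,.15),c2(560,85)),(B(1,-1,.15),c2(693,118)),(B(-1,1,.15),c2(502,277)),(B(-1,-1,.15),c2(645,318)),(B(-1,1,0),c2(510,325)),(B(-1,-1,0),c2(638,355))],[.35,.05,-.2])
S=lambda x,y:(x*.05,y*.045,.008)
fit("stand",[(S(-1,-1),c2(262,443)),(S(-1,1),c2(120,420)),(S(1,-1),c2(295,288)),((.05,.025,.14),c2(148,223)),((.05,-.025,.14),c2(230,236)),
 (S(1,-1),c1(402,372)),(S(1,1),c1(515,420)),(S(-1,1),c1(570,330)),((.05,-.025,.14),c1(444,257)),((.05,.025,.14),c1(515,282))],[.3,.25,-.2])
G=lambda x,y:(x*.014,y*.014,.196)
fit("grip",[(G(1,1),c2(138,267)),(G(1,-1),c2(182,278)),(G(-1,1),c2(123,310)),(G(-1,-1),c2(167,325)),
 (G(-1,-1),c1(513,140)),(G(-1,1),c1(543,151)),(G(1,-1),c1(487,152)),(G(1,1),c1(519,166))],[.3,.25,-.2])
t=lambda x,y:(x*.055,y*.065,.018)
fit("tray",[(t(1,1),(b,411,265)),(t(-1,1),(b,411,304)),(t(-1,-1),(b,460,305)),(t(1,-1),(b,459,266)),
 (t(1,-1),(a,172,208)),(t(1,1),(a,216,228)),(t(-1,1),(a,239,205)),(t(-1,-1),(a,194,186))],[.25,-.2,0])
E
python3 fit.py
```

```text
bin [0.5816 0.0512] yaw -14.75
[[-1.0, -3.6], [0.6, -2.0], [0.0, -0.1], [-1.5, -1.8], [0.5, 0.5], [-0.5, -0.4], [0.4, -1.0], [-2.2, -1.9], [1.2, -0.9], [-1.5, -0.5], [0.2, -0.9], [-1.5, -0.5], [-0.1, 0.7]]
stand [0.5172 0.2906] yaw -9.62
[[-0.1, -0.3], [-0.7, -0.7], [-0.5, -1.1], [-1.4, -1.4], [-0.2, -1.1], [-0.6, -0.9], [0.8, -0.5], [0.3, -2.0], [-0.7, -2.2], [-0.7, -1.2]]
grip [0.5149 0.2886] yaw -20.89
[[0.0, -1.1], [1.0, 0.5], [-1.2, 0.0], [-0.2, 0.8], [-1.3, -2.8], [0.7, -0.1], [-0.8, 0.6], [0.6, 2.4]]
tray [ 0.443  -0.2552] yaw -2.29
[[0.2, -1.7], [-0.0, -0.4], [-0.5, 0.7], [-0.1, -0.7], [-0.8, 2.9], [0.5, -3.4], [-0.4, -8.1], [0.8, -1.4]]
```

Bin residuals of 1–3 px are coarse, so I'll refine bin, stand and tray by edge search along the model edges.

```bash
cat > refine.py <<'E'
from h import *
from scipy.optimize import least_squares
from scipy.ndimage import map_coordinates, gaussian_filter
a=cam("scene"); b=cam("top")
for c in (a,b): c["g"]=gaussian_filter(c["frame"].astype(float),(0.7,0.7,0))
def T(p,l): c,s=np.cos(p[2]),np.sin(p[2]); return [p[0]+c*l[0]-s*l[1],p[1]+s*l[0]+c*l[1],l[2]]
def refine(name,edges,p,cams,W=4):
    off=np.linspace(-W,W,int(20*W)+1)
    for it in range(8):
        obs=[]
        w=W if it<4 else 2.; o=off[abs(off)<=w]
        for ci,e0,e1 in edges:
            c=cams[ci]
            for t in np.linspace(.12,.88,15):
                l=np.array(e0)*(1-t)+np.array(e1)*t; q=proj(c,T(p,l))
                d=proj(c,T(p,np.array(e1)))-proj(c,T(p,np.array(e0))); n=np.array([-d[1],d[0]])/np.linalg.norm(d)
                P=q[:,None]+n[:,None]*o
                pr=np.stack([map_coordinates(c["g"][:,:,k],[P[1],P[0]],order=1) for k in range(3)])
                g=np.linalg.norm(np.gradient(pr,axis=1),axis=0)*np.exp(-(o/w)**2/2)
                obs.append((ci,l,n,q+n*o[g.argmax()]))
        f=lambda p:np.array([(proj(cams[ci],T(p,l))-m)@n for ci,l,n,m in obs])
        p=least_squares(f,p,loss="soft_l1",f_scale=.5).x
    r=f(p); k=len(edges)
    print(name,np.round(p[:2],4),round(np.degrees(p[2]),2),"edge med",np.round(np.median(r.reshape(k,-1),1),1)); return p
if __name__=="__main__":
    B=lambda x,y,z:(x*.059,y*.043,z)
    top=[(-1,-1),(-1,1),(1,1),(1,-1)]
    E=lambda F,ci,z:[(ci,F(*top[i],z),F(*top[(i+1)%4],z)) for i in range(4)]
    eb=[(0,B(1,1,0),B(1,-1,0)),(0,B(1,1,0),B(-1,1,0)),(0,B(1,1,0),B(1,1,.15)),(0,B(1,-1,0),B(1,-1,.15)),(0,B(-1,1,0),B(-1,1,.15))]
    C=[a,b]; p0=[.5816,.0512,np.radians(-14.75)]
    e0=E(B,0,.15)+eb; e1=E(B,1,.15)+[(1,B(-1,1,0),B(-1,-1,0))]
    for n,e in(("bin all",e0+e1),("bin scene",e0),("bin top",e1)): refine(n,e,p0,C)
    S=lambda x,y,z:(x*.05,y*.045,z)
    z=.008
    s0=[(0,S(1,-1,z),S(1,1,z)),(0,S(1,1,z),S(-1,1,z)),(0,(.05,-.025,.14),(.05,.025,.14)),(0,(.05,-.025,.01),(.05,-.025,.14)),(0,(.05,.025,.01),(.05,.025,.14))]
    s1=[(1,S(-1,-1,z),S(-1,1,z)),(1,S(-1,-1,z),S(1,-1,z)),(1,(.05,-.025,.14),(.05,.025,.14))]
    p0=[.5172,.2906,np.radians(-9.6)]
    for n,e in(("stand all",s0+s1),("stand s",s0),("stand t",s1)): refine(n,e,p0,C)
    t=lambda x,y,z:(x*.055,y*.065,z)
    refine("tray",E(t,1,.018)+E(t,0,.018),[.443,-.2552,-.04],C)
    refine("tray top",E(t,1,.018),[.443,-.2552,-.04],C)
    # bar of the handle in the top view for cross-check, bin at 'all'
E
python3 refine.py
```

```text
bin all [0.5835 0.05  ] -14.91 edge med [-0.8 -1.4  0.4 -1.1 -0.  -0.   0.1 -0.  -0.   0.3 -0.8 -1.2 -0.6 -0. ]
bin scene [0.5862 0.0515] -15.09 edge med [-0.4  0.1 -0.  -0.4 -0.4  0.5 -0.   0.   0. ]
bin top [0.5811 0.05  ] -15.31 edge med [-0.2 -0.4 -0.6 -0.7  0.2]
stand all [0.5183 0.2913] -9.46 edge med [-1.3 -0.4 -0.1  0.3 -0.2  0.9 -0.6  0.1]
stand s [0.5219 0.2923] -10.04 edge med [-0.3  0.   0.6  0.3 -0.2]
stand t [0.5155 0.2891] -10.18 edge med [ 0.1  0.  -0.2]
tray [ 0.4435 -0.2543] -2.8 edge med [ 0.2  0.1 -0.3  0.3 -0.3 -0.1  0.2 -0.1]
tray top [ 0.4419 -0.2547] -2.6 edge med [-0.   0.1  0.   0.1]
```

```bash
cat > go.py <<'E'
# usage: go.py x y z yaw  -> shift (mm, tool axes) and turn for a vertical tool at world pose
import sys; from h import *
o=bot.get_obs(); R0=R.from_euler('xyz',o["tcp_rot"],degrees=True)
x,y,z,w=map(float,sys.argv[1:5]); R1=R.from_euler('xyz',[-90,0,w],degrees=True)
print("t",round(o["time"],2),"pos",np.round(o["ee_pos"],4),"rot",np.round(o["tcp_rot"],2),"F",np.round(o["wrist_force"],1),"open",round(o["opening"]*1e3,1),"q",np.round(o["q"],0))
print("shift",np.round(R0.inv().apply(np.array([x,y,z])-o["ee_pos"])*1e3,1),"turn",np.round((R0.inv()*R1).as_rotvec(),4))
E
python3 go.py .518 .291 .30 -10
```

```text
t 2.1 pos [0.1205 0.5367 0.1973] rot [-90.    -0.    77.35] F [ 0.5  0.7 -0.2] open 85.3 q [77.  5. 10. 95.  0. 90.]
shift [-152.6 -102.7 -441.7] turn [-0.      1.5245  0.    ]
```

```bash
python3 -m inch '[[[0,-40,0],[0,0.05,0],85],[[-5,-80,-20],[0,0.15,0],85],[[-15,-103,-50],[0,0.28,0],85],[[-26,-103,-80],[0,0.4,0],85],[[-38,-103,-110],[0,0.52,0],85],[[-50,-103,-145],[0,0.64,0],85],[[-62,-103,-180],[0,0.76,0],85],[[-74,-103,-215],[0,0.88,0],85],[[-86,-103,-250],[0,1.0,0],85],[[-98,-103,-285],[0,1.12,0],85],[[-110,-103,-320],[0,1.24,0],85],[[-122,-103,-353],[0,1.34,0],85],[[-132,-103,-382],[0,1.42,0],85],[[-140,-103,-407],[0,1.48,0],85],[[-146,-103,-425],[0,1.5245,0],85],[[-150,-103,-436],[0,1.5245,0],85],[[-152.6,-103,-441.7],[0,1.5245,0],85],[[-152.6,-103,-441.7],[0,1.5245,0],85]]'; python3 go.py .518 .291 .165 -10
```

```text
time: 3.9
ee_pos: [0.5181, 0.291, 0.3002]
tcp_rot: [-90.0, 0.0, -10.0]
wrist_force: [-0.4, 0.8, -0.4]
opening: 0.0848
t 3.9 pos [0.5181 0.291  0.3002] rot [-9.00e+01  1.00e-02 -9.96e+00] F [-0.4  0.8 -0.4] open 84.8 q [ 29.  16.  34. 109.   0. 129.]
shift [-1.000e-01  1.352e+02 -0.000e+00] turn [ 0.      0.0008 -0.0002]
```

```bash
python3 -m inch '[[[0,15,0],[0,0,0],85],[[0,35,0],[0,0,0],85],[[0,55,0],[0,0,0],85],[[0,75,0],[0,0,0],85],[[0,95,0],[0,0,0],85],[[0,115,0],[0,0,0],85],[[0,130,0],[0,0,0],85],[[0,137,0],[0,0,0],85],[[0,137,0],[0,0,0],85]]'; python3 - <<'E'
from h import *
a=cam("scene"); b=cam("top")
A=cv2.resize(a["frame"][170:320,340:500],None,fx=4,fy=4,interpolation=cv2.INTER_CUBIC)
B=cv2.resize(b["frame"][200:300,180:280],(600,600),interpolation=cv2.INTER_CUBIC)
cv2.imwrite("pics/g1.png",cv2.resize(np.hstack([A[:600],B]),(800,387))[:,:,::-1])
E
```

```text
time: 4.8
ee_pos: [0.5171, 0.2913, 0.1627]
tcp_rot: [-90.0, 0.1, -9.9]
wrist_force: [-0.4, 0.9, 0.2]
opening: 0.0848
```

View pics/g1.png

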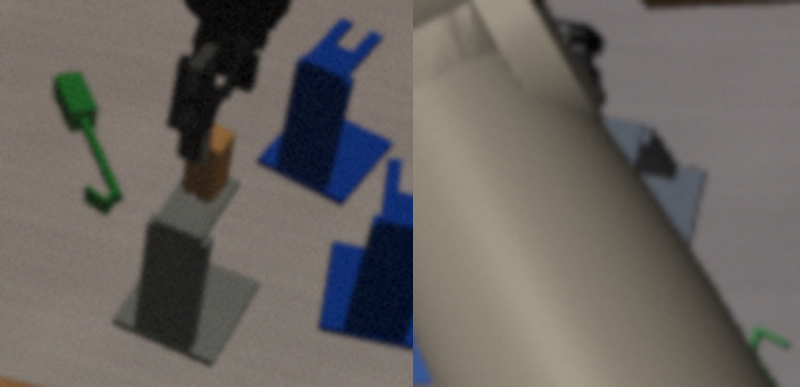

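```bash
python3 -m inch '[[[0,0,0],[0,0,0],60],[[0,0,0],[0,0,0],40],[[0,0,0],[0,0,0],20],[[0,0,0],[0,0,0],20],[[0,0,0],[0,0,0],20],[[0,0,0],[0,0,0],20],[[0,0,0],[0,0,0],20],[[0,0,0],[0,0,0],20],[[0,0,0],[0,0,0],20],[[0,0,0],[0,0,0],20]]' 70; python3 -m inch '[[[0,-3,0],[0,0,0],20],[[0,-6,0],[0,0,0],20],[[0,-10,0],[0,0,0],20],[[0,-12,0],[0,0,0],20],[[0,-12,0],[0,0,0],20]]'
```

```text
time: 5.9
ee_pos: [0.5179, 0.2914, 0.1642]
tcp_rot: [-90.0, -0.0, -9.9]
wrist_force: [-0.3, -0.1, 0.6]
opening: 0.0201
time: 6.4
ee_pos: [0.5181, 0.2915, 0.1767]
tcp_rot: [-89.9, -0.1, -9.9]
wrist_force: [-0.5, -0.4, -0.7]
opening: 0.0203
```

The opening went to the commanded 20 mm, so nothing is held. I need a look.

```bash
python3 - <<'E'
from h import *
a=cam("scene"); save(a,"g2.png",(340,140,500,320),4)
E
```

```text
(no output)
```

View pics/g2.png

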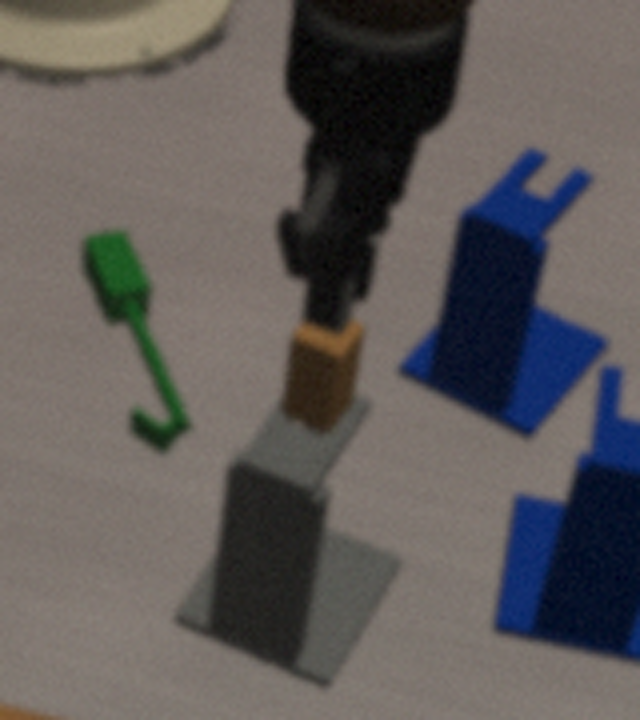

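```bash
python3 - <<'E'
from h import *
a=cam("scene"); o=bot.get_obs(); p=o["ee_pos"]; print(p,proj(a,p)*1-[340,140])
print("tip crop", (proj(a,p)-[340,140])*4)
for z in (.14,.196,.25): print(z,(proj(a,[.5183,.2913,z])-[340,140])*4)
b=cam("top");
for z in (.14,.196): print(z,(proj(b,[.5183,.2913,z])-[190,180])*4.5)
E
```

```text
[0.51795445 0.2914137  0.17615865] [81.54174368 89.50240923]
tip crop [326.1669747  358.00963692]
0.14 [317.52929668 410.78395271]
0.196 [330.43811747 328.67035137]
0.25 [343.63021074 243.88070675]
0.14 [166.11293153 308.37672487]
0.196 [147.37229176 289.03226544]
```

```bash
python3 - <<'E'
from h import *
a=cam("scene")
e=np.array([.5171,.2913,.1627]); ux=np.array([.985,-.171,0])
for s in(-.05,.05):
  for dz in(0,.013,.03): print(s,dz,np.round(proj(a,e+ux*s+[0,0,dz]),1))
c=cv2.resize(a["frame"][200:255,390:450],(720,660),interpolation=cv2.INTER_CUBIC)
cv2.imwrite("pics/g3.png",np.clip(c.astype(float)*2.2,0,255).astype(np.uint8)[:,:,::-1])
E
```

```text
-0.05 0 [430.5 219.2]
-0.05 0.013 [431.3 214.5]
-0.05 0.03 [432.4 208.1]
0.05 0 [410.5 249.9]
0.05 0.013 [411.2 245.2]
0.05 0.03 [412.1 238.8]
```

View pics/g3.png

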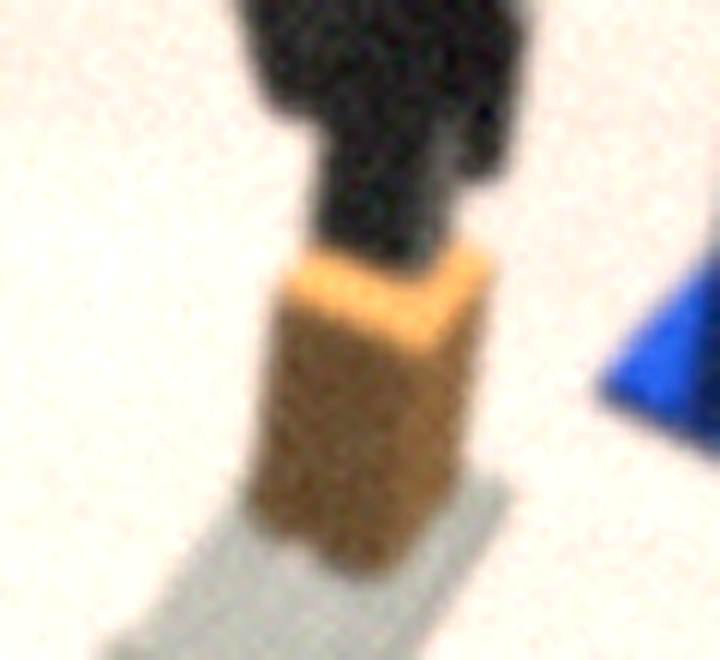

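```bash
python3 - <<'E'
from h import *
a=cam("scene"); print(bot.grip_point_offset)
e=np.array([.1204,.5364,.1966]); w=np.radians(77.35); ux=np.array([np.cos(w),np.sin(w),0])
for s in(-.05,.05):
  for dz in(0,.013,.033): print(s,dz,np.round(proj(a,e+ux*s+[0,0,dz]),1))
e=bot.get_obs()["ee_pos"]
for dz in (0,.005,.01,.015,.02,.025,.03): print(dz,np.round(proj(a,e+[0,0,dz]),1))
E
```

```text
0.0187
-0.05 0 [542.2 130.6]
-0.05 0.013 [543.5 125.9]
-0.05 0.033 [545.6 118.7]
0.05 0 [583.8 144.3]
0.05 0.013 [585.5 139.7]
0.05 0.033 [588.  132.4]
0 [421.5 229.5]
0.005 [421.8 227.7]
0.01 [422.1 225.8]
0.015 [422.4 223.9]
0.02 [422.7 222. ]
0.025 [423.  220.1]
0.03 [423.3 218.2]
```

```bash
python3 -c "
import cv2;f=cv2.imread('pics/scene0.png')[70:140,530:630];cv2.imwrite('pics/s0.png',cv2.convertScaleAbs(cv2.resize(f,None,fx=7,fy=7,interpolation=2),alpha=2))"
```

```text
(no output)
```

View pics/s0.png

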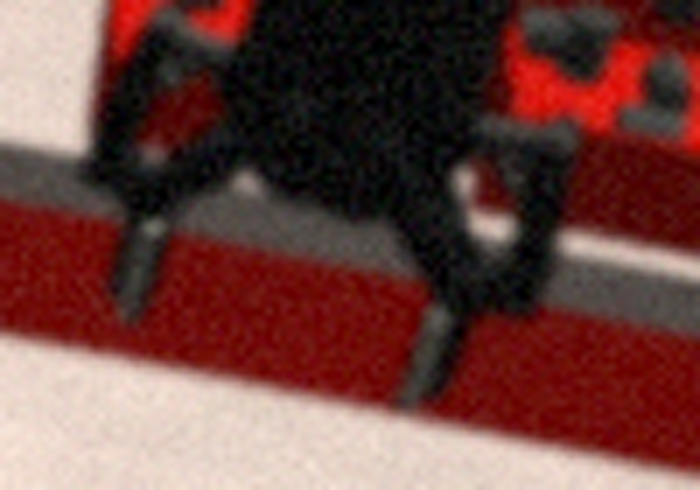

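The fingertips sit about 20 mm higher than the reported TCP (also in the start picture), so they closed just above the grip. I'll rise, open, and go lower while watching force and fit.

```bash
python3 -m inch '[[[0,-15,0],[0,0,0],85],[[0,-25,0],[0,0,0],85],[[0,-25,0],[0,0,0],85],[[0,-25,0],[0,0,0],85],[[0,-25,0],[0,0,0],85],[[0,-25,0],[0,0,0],85],[[0,-15,0],[0,0,0],85],[[0,-5,0],[0,0,0],85],[[0,5,0],[0,0,0],85],[[0,15,0],[0,0,0],85],[[0,22,0],[0,0,0],85],[[0,26,0],[0,0,0],85],[[0,29,0],[0,0,0],85],[[0,29,0],[0,0,0],85]]'; python3 -m inch '[[[0,0,0],[0,0,0],60],[[0,0,0],[0,0,0],40],[[0,0,0],[0,0,0],20],[[0,0,0],[0,0,0],20],[[0,0,0],[0,0,0],20],[[0,0,0],[0,0,0],20],[[0,0,0],[0,0,0],20],[[0,0,0],[0,0,0],20],[[0,0,0],[0,0,0],20],[[0,0,0],[0,0,0],20]]' 70
```

```text
time: 8.05
ee_pos: [0.5178, 0.2914, 0.1468]
tcp_rot: [-90.0, -0.0, -9.9]
wrist_force: [0.1, 0.5, 0.6]
opening: 0.0849
time: 9.05
ee_pos: [0.5179, 0.2915, 0.1473]
tcp_rot: [-89.9, -0.0, -9.9]
wrist_force: [-1.3, 0.2, 6.2]
opening: 0.0267
```

```bash
python3 -m inch '[[[0,-3,0],[0,0,0],15],[[0,-6,0],[0,0,0],15],[[0,-9,0],[0,0,0],15],[[0,-12,0],[0,0,0],15],[[0,-12,0],[0,0,0],15],[[0,-12,0],[0,0,0],15]]' 100; python3 - <<'E'
from h import *
a=cam("scene")
c=cv2.resize(a["frame"][200:270,380:450],(700,700)[:2],interpolation=cv2.INTER_CUBIC)[:590]
cv2.imwrite("pics/g4.png",np.clip(c.astype(float)*2.2,0,255).astype(np.uint8)[:,:,::-1])
E
```

```text
time: 9.65
ee_pos: [0.5179, 0.2915, 0.1593]
tcp_rot: [-89.9, -0.0, -9.9]
wrist_force: [0.5, 1.2, -2.0]
opening: 0.0256
```

View pics/g4.png

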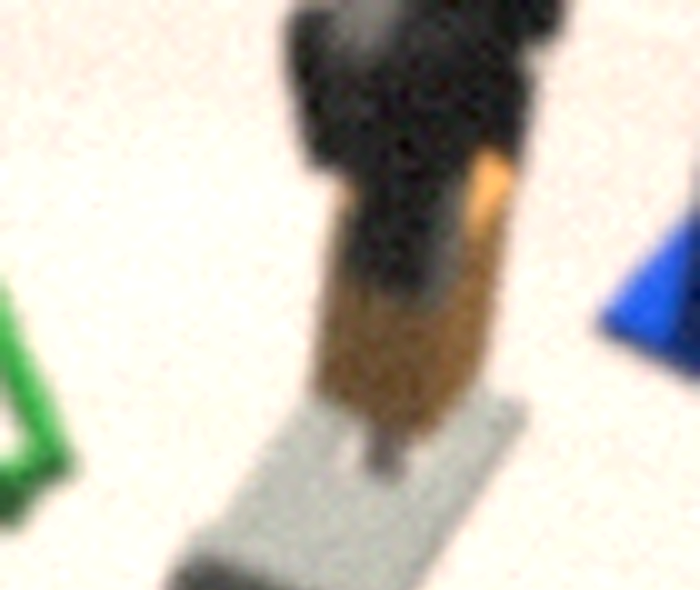

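Rod is held and lifted about 12 mm (bar visible under the grip, −2 N matches its weight). Draw out to −x, then up.

```bash
python3 -m inch '[[[-5,0,0],[0,0,0],15],[[-15,0,0],[0,0,0],15],[[-27,0,0],[0,0,0],15],[[-40,0,0],[0,0,0],15],[[-55,0,0],[0,0,0],15],[[-70,0,0],[0,0,0],15],[[-82,0,0],[0,0,0],15],[[-90,-5,0],[0,0,0],15],[[-94,-20,0],[0,0,0],15],[[-95,-40,0],[0,0,0],15],[[-95,-65,0],[0,0,0],15],[[-95,-90,0],[0,0,0],15],[[-95,-115,0],[0,0,0],15],[[-95,-135,0],[0,0,0],15],[[-95,-145,0],[0,0,0],15],[[-95,-145,0],[0,0,0],15]]'; python3 go.py .5588 .057 .302 -15
```

```text
time: 11.3
ee_pos: [0.4247, 0.308, 0.3067]
tcp_rot: [-89.8, -0.2, -9.9]
wrist_force: [0.6, 0.1, -3.0]
opening: 0.0255
t 11.3 pos [0.4247 0.308  0.3067] rot [-89.81  -0.17  -9.92] F [ 0.6  0.1 -3. ] open 25.5 q [ 36.   5.  23. 107.   0. 136.]
shift [ 175.3    4.5 -224.2] turn [-0.0034  0.0887  0.0029]
```

```bash
python3 -m inch '[[[6,0,-8],[0,0.005,0],15],[[18,0,-24],[0,0.01,0],15],[[34,0,-44],[0,0.02,0],15],[[50,0,-66],[0,0.03,0],15],[[67,0,-88],[0,0.035,0],15],[[84,0,-110],[0,0.04,0],15],[[101,0,-130],[0,0.05,0],15],[[118,0,-150],[0,0.06,0],15],[[133,0,-170],[0,0.07,0],15],[[147,0,-188],[0,0.08,0],15],[[158,0,-203],[0,0.0887,0],15],[[167,0,-214],[0,0.0887,0],15],[[172,2,-221],[0,0.0887,0],15],[[175.3,4.5,-224.2],[-0.003,0.0887,0.003],15],[[175.3,4.5,-224.2],[-0.003,0.0887,0.003],15],[[175.3,4.5,-224.2],[-0.003,0.0887,0.003],15]]'; python3 - <<'E'
from h import *
a=cam("scene"); b=cam("top"); o=bot.get_obs(); e=o["ee_pos"]; print(o["time"],e,o["tcp_rot"])
org=e+[0,0,.0207]; w=np.radians(o["tcp_rot"][2]); ux=np.array([np.cos(w),np.sin(w),0])
for n,p in(("grip bot",org-[0,0,.028]),("bar",org-[0,0,.07]),("foot",org-[0,0,.134]),("valley",org-[0,0,.1435]+ux*.014),("lip",org-[0,0,.119]+ux*.028)):
    print(n,np.round(proj(a,p),1),np.round(proj(b,p),1))
r=[(np.round(x["box"]),x["confidence"]) for x in bot.search_frame(a,"rod")]; print(r)
p=proj(a,org-[0,0,.08]).astype(int); x0,y0=p[0]-50,p[1]-55
A=cv2.resize(a["frame"][y0:y0+100,x0:x0+100],(600,600),interpolation=cv2.INTER_CUBIC); print("crop",x0,y0,"x6")
cv2.imwrite("pics/b1.png",np.clip(A.astype(float)*1.8,0,255).astype(np.uint8)[:,:,::-1])
E
```

```text
time: 12.9
ee_pos: [0.5586, 0.0575, 0.3018]
tcp_rot: [-90.0, 0.0, -15.0]
wrist_force: [1.0, -0.1, -2.0]
opening: 0.0256
13.0 [0.55859777 0.05755532 0.30212408] [-8.99674309e+01  3.73035040e-03 -1.49518539e+01]
grip bot [300.6 168. ] [320.8 217.9]
bar [301.3 185.4] [320.6 222.4]
foot [302.3 210.3] [320.4 228.6]
valley [298.2 217.8] [321.8 224.1]
lip [293.5 212.5] [323.4 216.2]
[(array([360., 197., 388., 256.]), 0.96), (array([418., 336., 468., 380.]), 0.6), (array([291., 143., 308., 219.]), 0.59)]
crop 251 134 x6
```

View pics/b1.png

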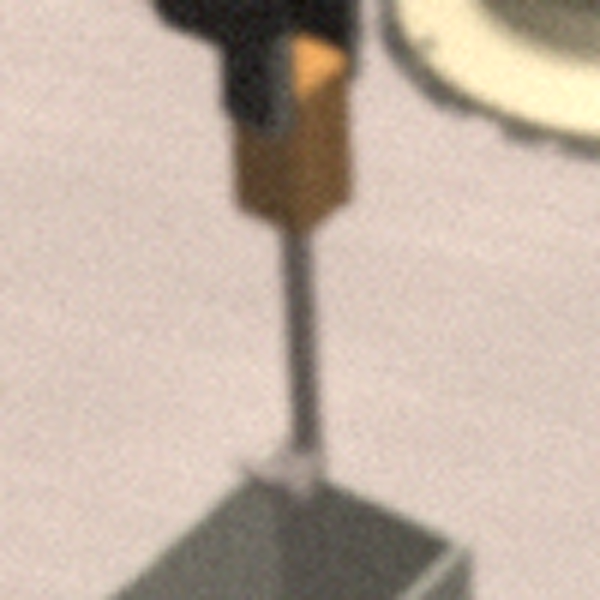

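Measured bar (301,185) and hook agree with the prediction within 2 px. Descend inside the bin.

```bash
python3 -m inch '[[[0,6,0],[0,0,0],15],[[0,16,0],[0,0,0],15],[[0,28,0],[0,0,0],15],[[0,40,0],[0,0,0],15],[[0,52,0],[0,0,0],15],[[0,64,0],[0,0,0],15],[[0,76,0],[0,0,0],15],[[0,88,0],[0,0,0],15],[[0,100,0],[0,0,0],15],[[0,111,0],[0,0,0],15],[[0,121,0],[0,0,0],15],[[0,129,0],[0,0,0],15],[[0,134,0],[0,0,0],15],[[0,134,0],[0,0,0],15]]'; python3 go.py .5586 .0575 .168 -15
```

```text
time: 14.45
ee_pos: [0.5584, 0.0576, 0.1675]
tcp_rot: [-90.0, 0.0, -15.0]
wrist_force: [-0.1, -1.0, -1.8]
opening: 0.0255
t 14.45 pos [0.5584 0.0576 0.1675] rot [-8.998e+01  4.000e-02 -1.495e+01] F [-0.1 -1.  -1.8] open 25.5 q [  6.   6.   8.  92.   0. 111.]
shift [ 0.2 -0.5 -0. ] turn [-0.0003  0.0008 -0.0008]
```

```bash
python3 -m inch '[[[4,0,0],[0,0,0],15],[[9,0,0],[0,0,0],15],[[14,0,0],[0,0,0],15],[[19,0,0],[0,0,0],15],[[24,0,0],[0,0,0],15],[[29,0,0],[0,0,0],15],[[34,0,0],[0,0,0],15],[[38,0,0],[0,0,0],15],[[38,0,0],[0,0,0],15]]';  python3 -m inch '[[[0,-3,0],[0,0,0],15],[[0,-6,0],[0,0,0],15],[[0,-9,0],[0,0,0],15],[[0,-12,0],[0,0,0],15],[[0,-15,0],[0,0,0],15],[[0,-17,0],[0,0,0],15],[[0,-17,0],[0,0,0],15]]'; python3 -m inch '[[[0,-2,0],[0,0,0],15],[[0,-4,0],[0,0,0],15],[[0,-6,0],[0,0,0],15],[[0,-8,0],[0,0,0],15],[[0,-10,0],[0,0,0],15],[[0,-10,0],[0,0,0],15],[[0,-10,0],[0,0,0],15]]'
```

```text
time: 15.35
ee_pos: [0.5955, 0.0476, 0.1673]
tcp_rot: [-90.0, 0.1, -15.0]
wrist_force: [-0.1, -0.3, -2.5]
opening: 0.0254
time: 16.05
ee_pos: [0.5957, 0.0476, 0.1846]
tcp_rot: [-90.0, 0.0, -15.0]
wrist_force: [-0.9, 0.6, -2.5]
opening: 0.0259
time: 16.75
ee_pos: [0.5957, 0.0476, 0.1946]
tcp_rot: [-90.0, 0.0, -15.0]
wrist_force: [1.6, 0.3, -4.9]
opening: 0.0256
```

Vertical load went from −2.5 to −4.9 N: the basket (≈2.2 N) is on the hook.

```bash
python3 -m inch '[[[0,-2,0],[0,0,0],15],[[0,-5,0],[0,0,0],15],[[0,-8,0],[0,0,0],15],[[0,-10,0],[0,0,0],15],[[0,-10.5,0],[0,0,0],15],[[-2,-10.5,0],[0,0,0],15],[[-6,-10.5,0],[0,0,0],15],[[-11,-10.5,0],[0,0,0],15],[[-16,-10.5,0],[0,0,0],15],[[-21,-10.5,0],[0,0,0],15],[[-26,-10.5,0],[0,0,0],15],[[-31,-10.5,0],[0,0,0],15],[[-35,-10.5,0],[0,0,0],15],[[-38,-10.5,0],[0,0,0],15],[[-40,-10.5,0],[0,0,0],15],[[-41,-10.5,0],[0,0,0],15],[[-41,-10.5,0],[0,0,0],15],[[-41,-10.5,0],[0,0,0],15],[[-41,-10.5,0],[0,0,0],15],[[-41,-10.5,0],[0,0,0],15]]'; python3 -m inch '[[[0,-3,0],[0,0,0],15],[[0,-8,0],[0,0,0],15],[[0,-13,0],[0,0,0],15],[[0,-18,0],[0,0,0],15],[[0,-24,0],[0,0,0],15],[[0,-30,0],[0,0,0],15],[[0,-30,0],[0,0,0],15]]'
```

```text
time: 18.75
ee_pos: [0.5562, 0.0582, 0.205]
tcp_rot: [-90.0, 0.0, -15.0]
wrist_force: [-0.8, 0.2, -4.4]
opening: 0.0253
time: 19.45
ee_pos: [0.5565, 0.0582, 0.2362]
tcp_rot: [-90.0, -0.1, -15.0]
wrist_force: [0.3, -0.6, -5.6]
opening: 0.0258
```

```bash
python3 -m inch '[[[0,-4,0],[0,0,0],15],[[0,-10,0],[0,0,0],15],[[0,-18,0],[0,0,0],15],[[0,-26,0],[0,0,0],15],[[0,-34,0],[0,0,0],15],[[0,-43,0],[0,0,0],15],[[0,-52,0],[0,0,0],15],[[0,-61,0],[0,0,0],15],[[0,-70,0],[0,0,0],15],[[0,-80,0],[0,0,0],15],[[0,-90,0],[0,0,0],15],[[0,-100,0],[0,0,0],15],[[0,-110,0],[0,0,0],15],[[0,-120,0],[0,0,0],15],[[0,-129,0],[0,0,0],15],[[0,-135,0],[0,0,0],15],[[0,-138,0],[0,0,0],15],[[0,-139,0],[0,0,0],15],[[0,-139,0],[0,0,0],15],[[0,-139,0],[0,0,0],15]]'; python3 - <<'E'
from h import *
a=cam("scene"); o=bot.get_obs(); print(o["time"],o["ee_pos"],o["wrist_force"])
p=proj(a,o["ee_pos"]-[0,0,.1]).astype(int); x0,y0=p[0]-55,p[1]-60
A=cv2.resize(a["frame"][y0:y0+120,x0:x0+110],(550,600),interpolation=cv2.INTER_CUBIC)
cv2.imwrite("pics/b2.png",np.clip(A.astype(float)*1.8,0,255).astype(np.uint8)[:,:,::-1])
E
python3 go.py .431 -.248 .37 -3
```

```text
time: 21.45
ee_pos: [0.5563, 0.0581, 0.3749]
tcp_rot: [-90.0, -0.0, -15.0]
wrist_force: [0.1, -0.2, -3.6]
opening: 0.0256
21.5 [0.55630576 0.05811422 0.37489833] [ 0.54384627 -0.10558561 -4.70455817]
t 21.5 pos [0.5563 0.0581 0.3749] rot [-8.996e+01 -2.000e-02 -1.496e+01] F [ 0.5 -0.1 -4.7] open 25.3 q [  6.  16.  44. 118.   0. 111.]
shift [ -42.     4.7 -328.1] turn [-0.0006 -0.2088  0.0005]
```

View pics/b2.png

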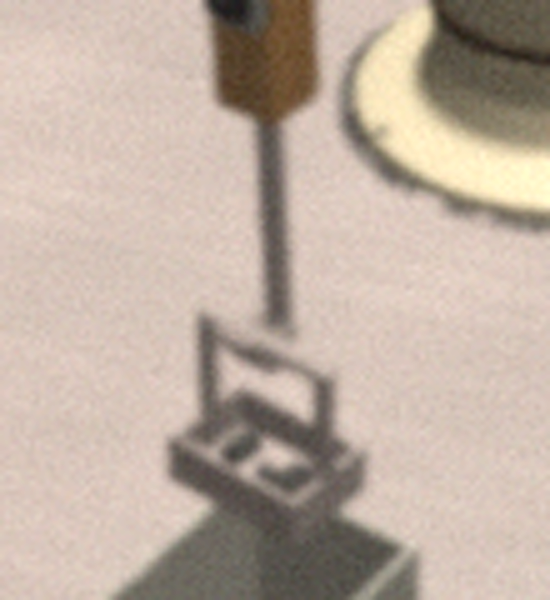

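The basket hangs upright and level on the hook, clear of the bin. Carry it to the tray.

```bash
python3 -m inch '[[[0,0,-3],[0,0,0],15],[[-1,0,-9],[0,-0.004,0],15],[[-2,0,-18],[0,-0.01,0],15],[[-4,0,-30],[0,-0.017,0],15],[[-6,0,-45],[0,-0.026,0],15],[[-8,0,-63],[0,-0.037,0],15],[[-10,0,-83],[0,-0.05,0],15],[[-13,0,-105],[0,-0.064,0],15],[[-16,0,-128],[0,-0.08,0],15],[[-19,0,-152],[0,-0.096,0],15],[[-22,0,-176],[0,-0.112,0],15],[[-24.5,0,-200],[0,-0.127,0],15],[[-27,0,-223],[0,-0.142,0],15],[[-30,0,-246],[0,-0.157,0],15],[[-32.5,0,-267],[0,-0.17,0],15],[[-34.5,0,-286],[0,-0.18,0],15],[[-36.5,0,-303],[0,-0.19,0],15],[[-38,0,-316],[0,-0.2,0],15],[[-39.5,0,-326],[0,-0.205,0],15],[[-40.5,0,-332],[0,-0.2088,0],15]]'; python3 go.py .430 -.254 .225 -3
```

```text
time: 23.5
ee_pos: [0.4306, -0.2531, 0.3748]
tcp_rot: [-90.0, -0.0, -3.0]
wrist_force: [-0.7, -0.1, -5.3]
opening: 0.0257
t 23.5 pos [ 0.4306 -0.2531  0.3748] rot [-8.998e+01 -4.000e-02 -3.050e+00] F [-0.7 -0.1 -5.3] open 25.7 q [-30.   7.  33. 116.   0.  63.]
shift [ -0.6 149.8  -1. ] turn [-0.0003 -0.0008  0.0007]
```

```bash
python3 -m inch '[[[-0.5,0,-1],[0,0,0],15],[[-0.5,3,-1],[0,0,0],15],[[-0.5,9,-1],[0,0,0],15],[[-0.5,17,-1],[0,0,0],15],[[-0.5,27,-1],[0,0,0],15],[[-0.5,38,-1],[0,0,0],15],[[-0.5,50,-1],[0,0,0],15],[[-0.5,63,-1],[0,0,0],15],[[-0.5,76,-1],[0,0,0],15],[[-0.5,89,-1],[0,0,0],15],[[-0.5,102,-1],[0,0,0],15],[[-0.5,115,-1],[0,0,0],15],[[-0.5,127,-1],[0,0,0],15],[[-0.5,138,-1],[0,0,0],15],[[-0.5,147,-1],[0,0,0],15],[[-0.5,155,-1],[0,0,0],15],[[-0.5,162,-1],[0,0,0],15],[[-0.5,168,-1],[0,0,0],15],[[-0.5,172,-1],[0,0,0],15],[[-0.5,174,-1],[0,0,0],15]]'; python3 -m inch '[[[0,2,0],[0,0,0],15],[[0,4,0],[0,0,0],15],[[0,6,0],[0,0,0],15],[[0,8,0],[0,0,0],15],[[0,10,0],[0,0,0],15],[[0,12,0],[0,0,0],15],[[0,14,0],[0,0,0],15],[[0,16,0],[0,0,0],15],[[0,18,0],[0,0,0],15],[[0,18,0],[0,0,0],15]]'
```

```text
time: 25.5
ee_pos: [0.4301, -0.254, 0.2005]
tcp_rot: [-90.0, -0.0, -3.0]
wrist_force: [0.4, -0.3, -4.2]
opening: 0.0254
time: 26.5
ee_pos: [0.4301, -0.254, 0.1825]
tcp_rot: [-90.0, -0.0, -3.0]
wrist_force: [-0.3, 0.2, -2.5]
opening: 0.0257
```

Load transferred to the floor. Lower the hook out from under the bar, draw −x.

```bash
python3 -m inch '[[[0,4,0],[0,0,0],15],[[0,8,0],[0,0,0],15],[[0,12,0],[0,0,0],15],[[0,16,0],[0,0,0],15],[[0,19,0],[0,0,0],15],[[0,19,0],[0,0,0],15],[[0,19,0],[0,0,0],15]]'; python3 -m inch '[[[-3,0,0],[0,0,0],15],[[-7,0,0],[0,0,0],15],[[-12,0,0],[0,0,0],15],[[-18,0,0],[0,0,0],15],[[-25,0,0],[0,0,0],15],[[-33,0,0],[0,0,0],15],[[-41,0,0],[0,0,0],15],[[-49,0,0],[0,0,0],15],[[-55,0,0],[0,0,0],15],[[-57,0,0],[0,0,0],15],[[-57,0,0],[0,0,0],15]]'
```

```text
time: 27.2
ee_pos: [0.4301, -0.254, 0.1634]
tcp_rot: [-90.0, -0.0, -3.1]
wrist_force: [-0.8, -0.5, -2.6]
opening: 0.0255
time: 28.3
ee_pos: [0.373, -0.251, 0.1635]
tcp_rot: [-90.0, -0.0, -3.1]
wrist_force: [-0.4, -0.4, -1.7]
opening: 0.0254
```

```bash
python3 -m inch '[[[0,-10,0],[0,0,0],15],[[0,-30,0],[0,0,0],15],[[0,-55,0],[0,0,0],15],[[0,-80,0],[0,0,0],15],[[0,-105,0],[0,0,0],15],[[0,-128,0],[0,0,0],15],[[0,-140,0],[0,0,0],15],[[0,-143,0],[0,0,0],15],[[0,-143,0],[0,0,0],15]]'; python3 go.py .4247 .308 .3067 -9.92
```

```text
time: 29.2
ee_pos: [0.3732, -0.2511, 0.3068]
tcp_rot: [-90.0, -0.1, -3.1]
wrist_force: [0.2, 0.3, -2.4]
opening: 0.0257
t 29.2 pos [ 0.3732 -0.2511  0.3068] rot [-9.00e+01 -7.00e-02 -3.06e+00] F [ 0.2  0.3 -2.4] open 25.7 q [-34.  -5.  13. 108.   0.  59.]
shift [2.160e+01 1.000e-01 5.611e+02] turn [-0.      0.1198  0.0013]
```

```bash
python3 -m inch '[[[0,0,8],[0,0,0],15],[[1,0,24],[0,0.005,0],15],[[2,0,46],[0,0.01,0],15],[[3,0,74],[0,0.015,0],15],[[4,0,106],[0,0.02,0],15],[[5,0,140],[0,0.03,0],15],[[7,0,175],[0,0.037,0],15],[[8,0,210],[0,0.045,0],15],[[9,0,245],[0,0.052,0],15],[[11,0,280],[0,0.06,0],15],[[12,0,315],[0,0.067,0],15],[[13,0,350],[0,0.075,0],15],[[15,0,385],[0,0.082,0],15],[[16,0,420],[0,0.09,0],15],[[18,0,454],[0,0.1,0],15],[[19,0,486],[0,0.107,0],15],[[20,0,514],[0,0.112,0],15],[[21,0,536],[0,0.117,0],15],[[21.5,0,552],[0,0.1198,0],15],[[21.6,0,560],[0,0.1198,0],15]]'; python3 go.py .4247 .308 .1605 -9.92; python3 - <<'E'
from h import *
a=cam("scene"); b=cam("top")
A=cv2.resize(a["frame"][165:265,140:260],(480,400),interpolation=cv2.INTER_CUBIC)
B=cv2.resize(b["frame"][240:325,390:480],(424,400),interpolation=cv2.INTER_CUBIC)
F=cv2.resize(np.hstack([A,B]),(800,354))
cv2.imwrite("pics/t1.png",np.clip(F.astype(float)*1.7,0,255).astype(np.uint8)[:,:,::-1])
for n,c in(("s",a),("t",b)):
    print(n,[(np.round(r["box"]).tolist(),round(r["confidence"],2)) for r in bot.search_frame(c,"basket")])
    for x,y in((.022,.032),(-.022,.032),(-.022,-.032),(.022,-.032)): print(np.round(proj(c,[.4427+x,-.2547+y,.026]),0),end=' ')
    print("bar",np.round(proj(c,[.4427,-.2547-.029,.074]),0),np.round(proj(c,[.4427,-.2547+.029,.074]),0))
E
```

```text
time: 31.2
ee_pos: [0.4242, 0.3081, 0.306]
tcp_rot: [-90.1, -0.0, -9.9]
wrist_force: [-0.5, 0.5, -2.7]
opening: 0.0255
t 31.2 pos [0.4242 0.3081 0.306 ] rot [-9.005e+01 -2.000e-02 -9.860e+00] F [-0.5  0.5 -2.7] open 25.5 q [ 36.   6.  23. 108.  -0. 136.]
shift [  0.5 145.5   0.2] turn [0.0009 0.0011 0.0003]
s [([187.0, 185.0, 220.0, 215.0], 0.67)]
[212. 210.] [220. 199.] [198. 193.] [189. 204.] bar [192. 184.] [213. 189.]
t [([424.0, 280.0, 450.0, 294.0], 0.96)]
[423. 276.] [424. 292.] [448. 292.] [447. 276.] bar [451. 282.] [429. 282.]
```

View pics/t1.png

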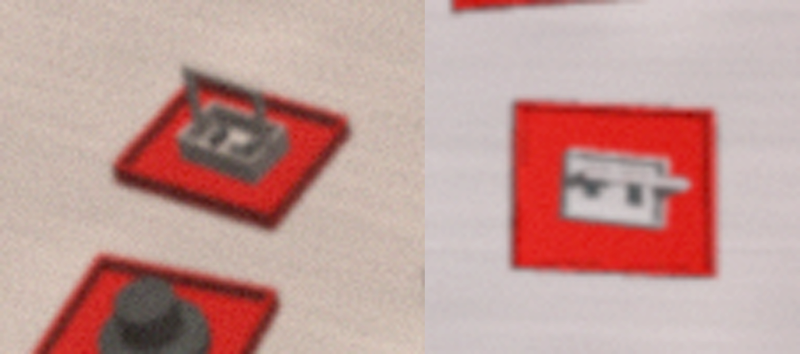

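Basket stands upright in the middle of the empty tray (top box 424–450, 280–294, as predicted), hub untouched. Return the rod.

```bash
python3 -m inch '[[[0.5,10,0],[0.001,0.001,0],15],[[0.5,25,0],[0.001,0.001,0],15],[[0.5,45,0],[0.001,0.001,0],15],[[0.5,65,0],[0.001,0.001,0],15],[[0.5,85,0],[0.001,0.001,0],15],[[0.5,105,0],[0.001,0.001,0],15],[[0.5,123,0],[0.001,0.001,0],15],[[0.5,136,0],[0.001,0.001,0],15],[[0.5,144,0],[0.001,0.001,0],15],[[0.5,145.5,0],[0.001,0.001,0],15],[[0.5,145.5,0],[0.001,0.001,0],15]]'; python3 go.py .5179 .2915 .1605 -9.92
```

```text
time: 32.5
ee_pos: [0.4253, 0.306, 0.1619]
tcp_rot: [-89.9, -0.1, -10.0]
wrist_force: [0.2, 0.2, -2.2]
opening: 0.0258
t 32.5 pos [0.4253 0.306  0.1619] rot [-89.94  -0.1  -10.  ] F [ 0.2  0.2 -2.2] open 25.8 q [ 36.   1.   2.  91.  -0. 136.]
shift [93.7  1.5  1.7] turn [-0.0011 -0.0014  0.0017]
```

```bash
python3 -m inch '[[[5,0,1],[0,0,0],15],[[15,0,1.5],[0,0,0],15],[[27,0,1.5],[0,0,0],15],[[39,0,1.5],[0,0,0],15],[[50,0,1.5],[0,0,0],15],[[55,0,1.5],[0,0,0],15],[[55,0,1.5],[0,0,0],15]]'; python3 go.py .5179 .2915 .1605 -9.92
```

```text
time: 33.2
ee_pos: [0.4805, 0.2977, 0.1616]
tcp_rot: [-90.0, -0.1, -10.1]
wrist_force: [0.2, 0.5, -2.5]
opening: 0.0259
t 33.2 pos [0.4805 0.2977 0.1616] rot [-8.996e+01 -8.000e-02 -1.005e+01] F [ 0.2  0.5 -2.5] open 25.9 q [ 32.   6.   8.  91.  -0. 132.]
shift [37.9  1.2  0.5] turn [-0.0007 -0.0023  0.0013]
```

```bash
python3 -m inch '[[[5,0,0.5],[0,-0.002,0],15],[[12,0,0.5],[0,-0.002,0],15],[[20,0,0.5],[0,-0.002,0],15],[[28,0,0.5],[0,-0.002,0],15],[[34,0,0.5],[0,-0.002,0],15],[[37,0,0.5],[0,-0.002,0],15],[[37,0,0.5],[0,-0.002,0],15]]'; python3 -m inch '[[[0,3,0],[0,0,0],15],[[0,6,0],[0,0,0],15],[[0,9,0],[0,0,0],15],[[0,11,0],[0,0,0],15],[[0,12.5,0],[0,0,0],15],[[0,12.5,0],[0,0,0],15]]'; python3 go.py .5179 .2915 .1473 -9.92
```

```text
time: 33.9
ee_pos: [0.5174, 0.2916, 0.1615]
tcp_rot: [-90.0, -0.1, -10.0]
wrist_force: [-0.1, -0.6, -3.3]
opening: 0.0254
time: 34.5
ee_pos: [0.5172, 0.2915, 0.1487]
tcp_rot: [-90.0, -0.0, -10.0]
wrist_force: [-0.7, 0.2, -2.0]
opening: 0.0254
t 34.5 pos [0.5172 0.2915 0.1487] rot [-8.998e+01 -5.000e-02 -9.960e+00] F [-0.7  0.2 -2. ] open 25.4 q [ 29.  10.  11.  90.  -0. 129.]
shift [0.7 1.4 0.1] turn [-0.0003 -0.0006  0.0008]
```

Not quite seated yet; lower by small steps until the weight comes off.

```bash
python3 -m inch '[[[0,0.7,0],[0,0,0],15],[[0,1.4,0],[0,0,0],15],[[0,1.4,0],[0,0,0],15]]';python3 -m inch '[[[0,0.5,0],[0,0,0],15],[[0,0.8,0],[0,0,0],15],[[0,0.8,0],[0,0,0],15]]'
```

```text
time: 34.8
ee_pos: [0.5173, 0.2916, 0.1476]
tcp_rot: [-90.0, -0.1, -10.0]
wrist_force: [-0.8, 0.1, -1.5]
opening: 0.0256
time: 35.1
ee_pos: [0.5173, 0.2916, 0.1475]
tcp_rot: [-89.9, -0.1, -10.0]
wrist_force: [-2.5, -1.6, 5.1]
opening: 0.026
```

Seated (force now +5 N). Open gently, retreat up and back, check.

```bash
python3 -m inch '[[[0,0,0],[0,0,0],30],[[0,0,0],[0,0,0],40],[[0,0,0],[0,0,0],55],[[0,0,0],[0,0,0],70],[[0,0,0],[0,0,0],85],[[0,0,0],[0,0,0],85],[[0,0,0],[0,0,0],85],[[0,-10,0],[0,0,0],85],[[0,-30,0],[0,0,0],85],[[0,-60,0],[0,0,0],85],[[0,-95,0],[0,0,0],85],[[0,-130,0],[0,0,0],85],[[0,-160,0],[0,0,0],85],[[0,-170,0],[0,0,0],85],[[-30,-170,20],[0,0,0],85],[[-70,-170,50],[0,0,0],85],[[-110,-170,90],[0,0,0],85],[[-150,-170,130],[0,0,0],85],[[-170,-170,160],[0,0,0],85],[[-170,-170,160],[0,0,0],85]]'; python3 - <<'E'
from h import *
o=bot.get_obs(); print(o["time"],o["ee_pos"],o["wrist_force"],o["opening"])
n=cam("scene"); f0=cv2.imread("pics/scene0.png").astype(int)[:,:,::-1]
for k in("rod","basket","hub","can","carton"): print(k,[(np.round(r["box"]).tolist(),round(r["confidence"],2)) for r in bot.search_frame(n,k)])
def blob(f):
    f=f[205:260,400:445].astype(int); m=(f[:,:,0]-f[:,:,2]>35); v,u=np.nonzero(m); return len(u),round(u.mean()+400,1),round(v.mean()+205,1)
print("grip blob before/after",blob(f0),blob(n["frame"]))
t=cam("top"); print("top",[(np.round(r["box"]).tolist(),round(r["confidence"],2)) for r in bot.search_frame(t,"rod")])
E
```

```text
time: 37.1
ee_pos: [0.374, 0.4827, 0.3167]
tcp_rot: [-89.9, -0.0, -9.7]
wrist_force: [0.4, -0.1, -0.3]
opening: 0.0851
37.1 [0.37398923 0.48267621 0.31670346] [ 0.36213102 -0.12704754 -0.27142181] 0.08508252897389272
rod [([362.0, 200.0, 388.0, 250.0], 0.95), ([409.0, 219.0, 428.0, 249.0], 0.75), ([417.0, 337.0, 472.0, 379.0], 0.59), ([145.0, 240.0, 220.0, 283.0], 0.5)]
basket [([189.0, 184.0, 220.0, 217.0], 0.79)]
hub [([168.0, 243.0, 201.0, 278.0], 0.75)]
can [([184.0, 270.0, 222.0, 342.0], 0.6)]
carton [([318.0, 316.0, 394.0, 385.0], 0.98)]
grip blob before/after (169, np.float64(422.1), np.float64(223.2)) (168, np.float64(422.1), np.float64(223.0))
top [([264.0, 288.0, 299.0, 344.0], 0.93), ([186.0, 188.0, 214.0, 224.0], 0.78), ([215.0, 241.0, 237.0, 260.0], 0.74)]
```

The grip is back within 0.2 px of its starting place, and the basket and bystanders are unchanged. Handing in.

```bash
python3 -c "
from workcell import bot
print(bot.job_done())"
```

```text
the job is handed in; nothing more can be done
None
```

I fetched the basket out of the bin with the hook rod, set it down in the empty tray, and hung the rod back in the grey stand. The job is handed in at about 37 s of the 72 s allowed; it reports no verdict.

**Last checks**
- **Basket:** it stands upright near the tray's middle. The last picture showed this, and the top-view box at (424–450, 280–294) is close to where I predicted it.
- **Rod:** its grip is within 0.2 px of where it started in the scene view, and it took up load on the fork before I let go.
- **Can, carton and hub:** their detection boxes agree with the first ones to about 3 px, which is detector noise.
- **Robot:** the gripper is open and clear of everything.

**What failed or disagreed**
- **First grasp:** it closed just above the grip and held nothing. In the pictures the fingertips sat about 20 mm higher than the reported TCP. I went in about 16 mm lower and the second grasp held.
- **Finger opening:** it read 25.5 mm on the 28 mm grip.
- **Cameras:** the two differed by about 5–6 mm in x, so I used values between them.

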